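Proof-pull a glued hinge bracket to the limit tag

ROBOT

A 6-joint arm with a two-finger parallel gripper is mounted at the origin on the work surface. World frame = base frame: x ahead of the robot, y to its left, z up, the work surface at z = 0. Lengths are in mm, angles in rad, forces in N, time in s.
With the tool pointing down it reaches from about 350 to 975 mm from the base axis. Payload 7.1 kg.
Tool frame: the origin (TCP) lies midway between the tips of the shut fingers; the grasp point (between the pads) lies 19 mm behind it; z points along the fingers, y is the line along which they close (so a half turn about z gives the same grasp; the last joint's range is limited). The gripper opens to 88 mm and grips with 3 to 60 N. Pads are 20 mm wide; open, the fingers measure 115 mm over their backs; the gripper's body (75 mm by 178 mm) begins 61 mm behind the grasp point.
Start: joints at [1.267, 0.423, 1.63, -0, 1.089, -0.019], TCP at [175.572, 599.816, 222.675] pointing down, gripper open.
Joint ranges: [-3, 3], [-0.9, 2.11], [0.09, 2.58], [-1.31, 4.45], [0.11, 2.69], [-2.54, 2.54]. Speed limits (rad/s): [2.39, 2.39, 3.01, 3.14, 3.14, 3.14].

INTERFACE

Orientations are given as a rotation vector (axis times angle).
In Python, from station import ctrl, imaging, spotter gives the robot as it stands.
- The arm moves only by the tool jog_arm, never from a script. Its argument "moves" is a list of rows, each an object with "delta_pos": the shift along the tool's x, y, z as a fraction of full scale, a list of three; "twist": the turn, a rotation vector about the tool's x, y, z as a fraction of full scale, a list of three; "claw": the opening, from 0 (shut) to 1 (fully open). In form: [{"delta_pos": [tx, ty, tz], "twist": [ax, ay, az], "claw": claw}, ...]. A call has exactly 8 rows; each row shifts and turns the commanded pose from where the row before left it, along the tool's axes as they then stand; what a row does not reach is not made up. Full scale, the value 1, is 0.025 m for a shift and 0.12 rad for a turn. A row lasts 1/8 s, in which the tool goes at most 62.5 mm and 10.7 degrees, less where a joint would pass 70% of its speed; a pose out of reach is approached as far as the arm can. A call with a number of a shift or a turn outside -1 to 1 is refused whole. A call with a gripper value outside its range is refused whole. The fingers move at their own pace and stop on an object; the grip force is fixed at half the most. Time passes only in rows, so rows that do not move let the fingers close, or fill a call up. It gives the time, the measured TCP pose, the force, the opening and the grip force at its end, in the units of the state.
- ctrl.get_obs(): the state, without advancing time (a new reading comes with each control period).
- imaging.capture(name): name is "side" or "top" or "wrist"; returns (picture, depth): 400x640x3 uint8, blue, green, red; 400x640 float32, mm along the optical axis (not along the pixel's ray), 0 where there is no reading.
- imaging.camera_model(name): a dict with "fx", "fy", "cx", "cy" (pixels), "k1" (the pictures are not rectified: a ray, as slopes to the right and down, at radius r is drawn at 1 + k1 r^2 times it, then the intrinsics apply), "rvec" (rotation vector, rad) and "tvec" (3), from world to camera coordinates, as OpenCV has them. Camera axes: x right, y down, z forward; pixel columns grow to the right and rows downward; lengths in mm; the calibration is good to about 2 mm. A picture is of the moment at which its call begins: read the wrist's pose just before it. camera_model takes no time and is no camera call; for the wrist camera it gives the pose at the moment of the call.
- ctrl.close_job(): hands the job in; it is judged then, once.
Trained networks look in the newest picture that a camera, given by its name, has taken for a name from the list of things; names that differ only in an ending like _2 or _b are one class to them, and where a whole thing is asked for, a point or a joint stands for the part that bears it (a point fixed in the world has none). Each returns a list of dicts, best first, with "score" (0 to 1); they miss things now and then, are a little off and sometimes report something else, mostly with a low value. They report only what shows in the picture. A call takes as long as a camera call. They do not tell look-alikes from the thing itself.
- spotter.search_frame(camera, target): "at" ([x, y, z] in mm, in the coordinates of the camera as it stood for that picture, good to about 4 mm: the middle of the surface that is visible of it).
- spotter.masks_of(camera, target): "region" (400x640 bool, what is visible of it).
The state is a dict: "time": time; "joint_positions": joint angles; "joint_vel": joint speeds; "effort": joint torques, N m; "ee_pos": TCP position; "tcp_rot": TCP orientation; "force": force on the tool from outside, world axes, zero at the start; "ft_torque": the same for the moment, N m; "finger_gap": opening from 0.0 (shut) to 1.0 (fully open); "grasp_force": force on a finger pad.
Only numpy, scipy, OpenCV 4.12 (cv2) and the standard library are available. Lean on these libraries where they do the work, as an engineer would, in place of code of your own. Each camera call takes 0.05 s, during which the arm holds its last target. There are 200 camera calls.

TASK

Proof-pull the glued bracket of the clamped laptop shell with the spring gauge: first push the gauge's drag pointer back along its track until it rests against the side bar of the pull tab, then draw the pull tab out slowly until the pointer lines up with the limit tag, no further, and keep it there for a second or two. Then let the spring take the tab gently all the way home without letting it snap back, so that the pointer stays behind in line with the tag, and leave the other things on the bench where they are.

Things in the scene. Friction and masses are not known exactly. Their poses are not given: they have to be found in the camera images.
- rig: Fixed pull-test rig: aluminium base plate (rig x -172 to 100, y -55 to 105 mm, 8 mm thick), spring barrel, and a clamped open laptop shell (215 x 300 mm) at the far end. Origin on the bench under the gauge's axis. Rig x runs along the gauge from pull tab (robot side) to laptop, so pulling out is -x; y points to the pointer-track side; z up.
- barrel_front (a point): Top of the robot-side rim of the grey spring barrel (radius 16 mm, 62 mm long, top 43 mm above the bench, on rig y = 0). A steel slide rod (radius 5 mm, its top 31 mm above the bench) runs from it along y = 0 to the pull tab.
- track_end (a point): Robot-side end of the pointer track, on its centre line (rig y = 55 mm), at the top of its lips, 24 mm above the bench. The steel track is 35 mm wide, runs 160 mm from here in the rig's +x direction and has a stop at this end. Dark graduations every 10 mm lie beside it.
- slide (a joint): How far the pull tab is drawn out, m: 0 = fully home against its stop, growing as the tab is pulled in the rig's -x direction, 0.080 at most. A spring draws it home: about 2.4 N at 0 and 1.2 N more per 10 mm drawn out. Let go while drawn out, it snaps home.
- tab_top (a point): Middle of the upper edge of the pull tab, an upright aluminium plate on the end of the slide rod: 8 mm thick along rig x, 50 mm wide along rig y, top edge 75 mm above the bench; moves with the slide. Behind it (rig +x side), above the rod, 62 mm are free up to the barrel when home, so fingers can hook behind it from above.
- bar_face (a point): Point on the robot-side (rig -x) face of the side bar, above the track's centre line. The side bar is a flat bar (40 to 52 mm above the bench, 8 mm thick) that sticks out 41 mm from the tab's edge over the track and moves with the tab. Drawn out, it pushes the pointer ahead of it; going home, it leaves the pointer behind.
- pointer: Drag pointer: dark steel block 20 x 20 mm, top 66 mm above the bench, sliding on the track; its foot is captive in the T-slot. Greased: drags with under 1 N, stays where left, may coast a few mm if driven fast. Starts beyond the tag. Origin: centre of the foot's underside, 8 mm above the bench; axes as the rig's. Resting against the side bar, its origin is 10 mm to the -x side of the bar's face.
- tag: Limit tag: small dark steel block 14 x 14 mm, top 28 mm above the bench, fixed on the base plate on the outer side of the track, its point towards the track. Its place along the gauge differs each time. Origin at its point, 8 mm above the bench; axes as the rig's. The pointer lines up with it when both origins have the same position along rig x.
- loupe: black eyepiece loupe, 44 mm diameter, 44 mm tall, standing beside the rig, on the side away from the pointer track; to be left alone. Origin at its underside centre.
- adapter: black mains adapter brick 85 x 45 x 28 mm lying beside the rig on the pointer-track side; to be left alone. Origin at its underside centre.
- spray: spray can, 56 mm diameter, 150 mm tall, standing to the robot's left; to be left alone. Origin at its underside centre.
- dish: small steel screw dish, 70 mm across, 25 mm high, to the robot's right; to be left alone. Origin at its underside centre.
- driver: screwdriver 160 mm long, grey handle, lying to the robot's left; to be left alone. Origin near its middle.
- board: loose green circuit board 90 x 60 x 4 mm lying to the robot's right; to be left alone. Origin at its underside centre.
Mind the look-alikes: they are no part of the job. What is shaped like the pointer but brown or purple is not meant.

How it is judged (in metres and radians):
On the way, in this order (a step that is already met when the one before it is completed fails the run):
1. the drag pointer is pushed back against the side bar with the tab home (gap under 5 mm) (x of bar_face in the frame of pointer below 0.015 m and value of joint slide below 0.003 m), for 0.2 s.
2. the tab is drawn out so that the side bar holds the pointer within 4 mm of the tag, for 0.8 s (x of pointer in the frame of tag between -0.004 and 0.004 m and x of bar_face in the frame of pointer below 0.015 m and value of joint slide above 0.015 m), for 0.8 s.
At the end, for the whole second after the job is handed in: the pull tab is fully home (slide under 3 mm) and the drag pointer stands still within 4 mm of the tag along the gauge (x of pointer in the frame of tag between -0.004 and 0.004 m and value of joint slide below 0.003 m and linear speed of pointer below 0.01 m/s); the robot touches nothing.
It fails at once if the tab snaps back (faster than 0.4 m/s) (velocity of joint slide below -0.4 m/s).
It fails at once if the tab is drawn more than 8 mm past the tag (x of bar_face in the frame of tag below 0.002 m).
It fails at once if a bystander is moved more than 30 mm (distance of any of loupe, adapter, spray, dish, driver, board from where it was at the start of the episode above 0.03 m).
It also fails if it takes over 53 s, if anything falls off the work surface, if the arm or the gripper's body presses on something with over 40 N, if the wrist force passes 120 N, or if a joint passes its speed limit or range.

## Working session

There is one attempt and no reset: what is moved stays moved. The work goes in short steps, Python scripts to look and compute and a tool call to move; the robot and the scene stay as the last step left them, time stands still between calls to the robot, and variables do not carry over. Pictures are saved under pics/ and viewed, at most 10 in all, crops included, and the job is handed in when it is done.

Besides the shell and the picture viewer there is one more tool, called after ">>>" as name(argument=value, ...), one argument or row to a line, values as JSON. jog_arm: Moves the arm, as the interface text tells. Shift numbers are shares of 0.025 m and turn numbers shares of 0.12 rad, none past 1 either way. Its arguments: {"type":"object","properties":{"moves":{"type":"array"}},"required":["moves"]}

```bash
mkdir -p pics; cat > h.py <<'E'
import numpy as np, cv2
from scipy.spatial.transform import Rotation as R
from station import ctrl, imaging, spotter
def cam(n):
    m=imaging.camera_model(n); return m, R.from_rotvec(np.ravel(m["rvec"])).as_matrix(), np.ravel(m["tvec"])
def c2w(n,p): m,r,t=cam(n); return r.T@(np.asarray(p)-t)
def ray(n,u,v):
    m,r,t=cam(n); d=np.array([(u-m["cx"])/m["fx"],(v-m["cy"])/m["fy"]]); s=d.copy()
    for _ in range(20): s=d/(1+m["k1"]*(s@s))
    return -r.T@t, r.T@np.array([s[0],s[1],1.])
def atz(n,u,v,z):
    o,d=ray(n,u,v); return o+d*(z-o[2])/d[2]
def atd(n,u,v,dep):
    o,d=ray(n,u,v); return o+d*dep
def proj(n,p):
    m,r,t=cam(n); q=r@np.asarray(p,float)+t; s=q[:2]/q[2]; s=s*(1+m["k1"]*(s@s)); return s*[m["fx"],m["fy"]]+[m["cx"],m["cy"]]
E
python3 - <<'E'
from h import *
o=ctrl.get_obs(); print(o["time"],o["ee_pos"],o["tcp_rot"])
for n in ["top","side"]:
    p,d=imaging.capture(n); cv2.imwrite(f"pics/{n}0.png",p); np.save(f"{n}_d.npy",d)
    for t in ["rig","slide","tab_top","barrel_front","track_end","bar_face","pointer","tag","loupe","adapter"]:
        try:
            print(n,t,[(np.round(c2w(n,r["at"])),proj(n,c2w(n,r["at"])).round(),round(r["score"],2)) for r in spotter.search_frame(n,t)[:3]])
        except Exception as e: print(n,t,e)
print(ctrl.get_obs()["time"])
E
```

```text
0.0 [175.42098289 599.307265   221.91825199] [-4.45812101e-01 -3.10954087e+00  2.32155883e-03]
top rig [(array([757., -32.,  13.]), array([329., 116.]), 0.57)]
top slide [(array([588., -74.,  51.]), array([346., 172.]), 0.61), (array([507., 394., 141.]), array([162., 203.]), 0.58)]
top tab_top [(array([585., -65.,  50.]), array([343., 174.]), 0.46), (array([509., 389., 141.]), array([164., 202.]), 0.2)]
top barrel_front [(array([586., -67.,  52.]), array([343., 173.]), 0.71), (array([760., -30.,   8.]), array([328., 116.]), 0.63)]
top track_end [(array([758., -32.,  17.]), array([329., 115.]), 0.81)]
top bar_face [(array([587., -70.,  46.]), array([344., 173.]), 0.56)]
top pointer [(array([357.,  12.,   7.]), array([315., 257.]), 0.78), (array([ 522., -254.,    8.]), array([408., 197.]), 0.49), (array([485., -63.,  31.]), array([342., 210.]), 0.48)]
top tag [(array([529., 103.,  27.]), array([282., 196.]), 0.47)]
top loupe [(array([ 667., -181.,   46.]), array([383., 144.]), 0.76)]
top adapter [(array([530., 103.,  30.]), array([282., 195.]), 0.68)]
side rig [(array([729., -63.,  14.]), array([394., 217.]), 0.8)]
side slide [(array([582., -77.,  43.]), array([349., 230.]), 0.97)]
side tab_top [(array([584., -80.,  47.]), array([351., 229.]), 0.68)]
side barrel_front []
side track_end [(array([731., -63.,  16.]), array([395., 217.]), 0.78)]
side bar_face [(array([585., -82.,  48.]), array([352., 229.]), 0.7)]
side pointer [(array([354.,   3.,   3.]), array([252., 253.]), 0.84), (array([ 519., -265.,   11.]), array([369., 299.]), 0.83), (array([486., -67.,  47.]), array([313., 239.]), 0.79)]
side tag [(array([360., 282.,  20.]), array([216., 188.]), 0.62), (array([727., -63.,  14.]), array([394., 218.]), 0.51)]
side loupe [(array([ 663., -195.,   39.]), array([405., 249.]), 0.89), (array([728., -62.,  15.]), array([394., 217.]), 0.37)]
side adapter [(array([531.,  86.,  27.]), array([301., 205.]), 0.83)]
1.1
```

```bash
python3 - <<'E'
import cv2
a=cv2.imread("pics/top0.png");b=cv2.imread("pics/side0.png")
cv2.imwrite("pics/topc.png",cv2.resize(a[90:290,240:440],None,fx=3,fy=3,interpolation=2))
cv2.imwrite("pics/sidec.png",cv2.resize(b[170:320,230:430],None,fx=4,fy=4,interpolation=2))
E
```

```text
(no output)
```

View pics/topc.png

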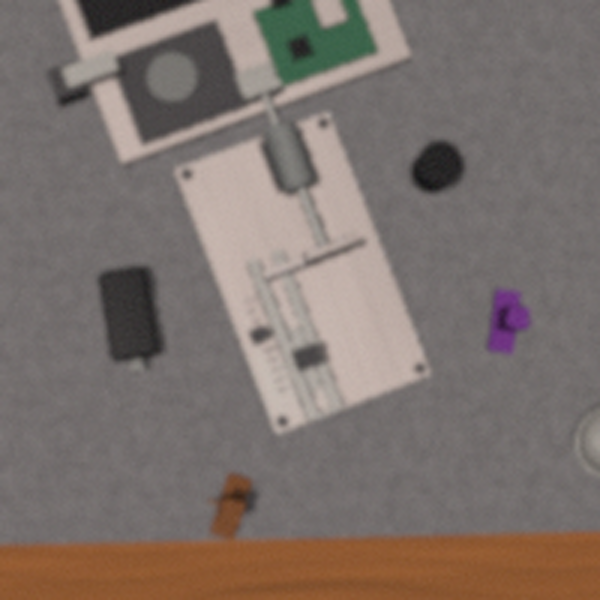

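View pics/sidec.png

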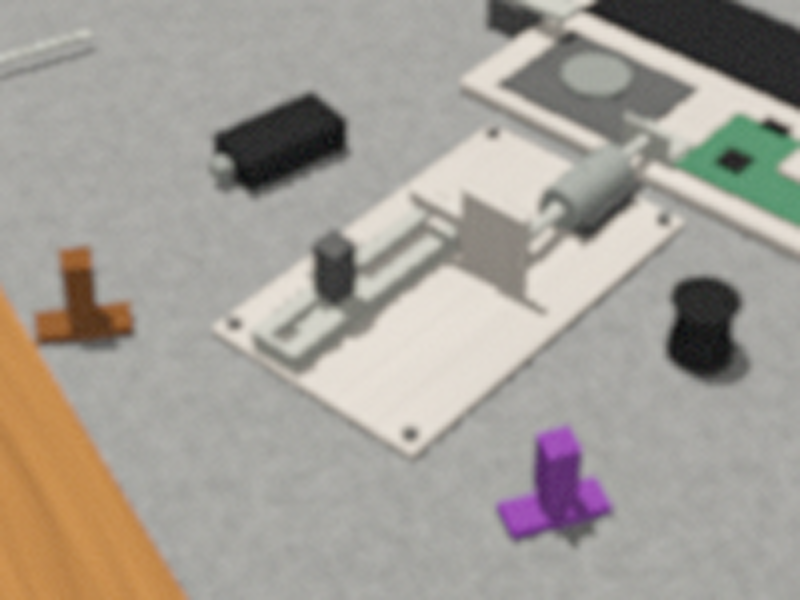

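Candidates shaped like the pointer, in full-image top pixels: brown (318,257), purple (408,197) and dark grey (343,208). The dark one stands on the track, so it is the pointer. The tag is at about (327,201), and both show in the crop. Next I fit the rig pose from the plate corners and move the wrist camera over.

```bash
cat >> h.py <<'E'
def fit(P,Q): # rig xy -> world xy, rigid
    P,Q=np.array(P,float),np.array(Q,float); p,q=P.mean(0),Q.mean(0); H=(P-p).T@(Q-q)
    th=np.arctan2(H[0,1]-H[1,0],H[0,0]+H[1,1]); c,s=np.cos(th),np.sin(th); A=np.array([[c,-s],[s,c]]); t=q-A@p
    return th,A,t,(Q-(P@A.T+t))
E
python3 - <<'E'
from h import *
px=[(177,170),(330,112),(430,377),(278,434)]; P=[(100,105),(100,-55),(-172,-55),(-172,105)]
Q=[atz("top",240+u/3,90+v/3,8)[:2] for u,v in px]
th,A,t,res=fit(P,Q); print(th,t,res.round(1))
for nm,u,v,z in [("ptr",310,353,66),("tag",260,335,28),("tabtop",318,250,75),("tabface",282,272,52)]:
    w=atz("top",240+u/3,90+v/3,z); print(nm,w.round(1),(A.T@(w[:2]-t)).round(1))
o=ctrl.get_obs(); T=R.from_rotvec(o["tcp_rot"]).as_matrix(); print(o["ee_pos"],T.round(3))
m,r,tt=cam("wrist"); C=-r.T@tt; print("cam in tool",(T.T@(C-o["ee_pos"])).round(1),(T.T@r.T).round(2),m["fx"])
E
```

```text
0.34367832406933 [612.81089198 -76.21241776] [[-1.5 -2.1]
 [-0.5  1. ]
 [-0.3  3. ]
 [ 2.3 -2. ]]
ptr [491.1 -63.8  66. ] [-110.4   52.7]
tag [510.3 -21.   28. ] [-78.   86.5]
tabtop [582.8 -72.1  75. ] [-26.8  14. ]
tabface [566.1 -41.   52. ] [-32.1  48.9]
[175.56517526 599.8102141  222.67857907] [[-0.96   0.281  0.   ]
 [ 0.281  0.96   0.   ]
 [-0.     0.    -1.   ]]
cam in tool [  85.1   -0.3 -162.4] [[ 0.   -0.95 -0.3 ]
 [ 1.    0.   -0.  ]
 [ 0.   -0.3   0.95]] 336.916541617023
```

>>> jog_arm(
  moves=[
    {"delta_pos": [-1,-1,0],"twist": [0,0,0],"claw": 0},
    {"delta_pos": [-1,-1,0],"twist": [0,0,0],"claw": 0},
    {"delta_pos": [-1,-1,0],"twist": [0,0,0],"claw": 0},
    {"delta_pos": [-1,-1,0],"twist": [0,0,0],"claw": 0},
    {"delta_pos": [-1,-1,0],"twist": [0,0,0],"claw": 0},
    {"delta_pos": [-1,-1,0],"twist": [0,0,0],"claw": 0},
    {"delta_pos": [-1,-1,0],"twist": [0,0,0],"claw": 0},
    {"delta_pos": [-1,-1,0],"twist": [0,0,0],"claw": 0},
  ],
)

```text
time: 2.1
ee_pos: [311.8, 350.7, 222.9]
tcp_rot: [0.446, 3.11, 0.001]
force: [-0.4, -0.2, 0.1]
finger_gap: 0.132
grasp_force: 0.0
```

>>> jog_arm(
  moves=[
    {"delta_pos": [-1,-1,0],"twist": [0,0,0],"claw": 0},
    {"delta_pos": [-1,-1,0],"twist": [0,0,0],"claw": 0},
    {"delta_pos": [-1,-1,0],"twist": [0,0,0],"claw": 0},
    {"delta_pos": [-1,-1,0],"twist": [0,0,0],"claw": 0},
    {"delta_pos": [-1,-1,0],"twist": [0,0,0],"claw": 0},
    {"delta_pos": [-1,-1,0],"twist": [0,0,0],"claw": 0},
    {"delta_pos": [-1,-1,0],"twist": [0,0,0],"claw": 0},
    {"delta_pos": [-1,-1,0],"twist": [0,0,0],"claw": 0},
  ],
)

```text
time: 3.1
ee_pos: [447.7, 102.5, 222.9]
tcp_rot: [0.446, 3.109, 0.0]
force: [0.4, 0.8, -0.1]
finger_gap: 0.008
grasp_force: 0.0
```

>>> jog_arm(
  moves=[
    {"delta_pos": [-0.78,-0.77,0],"twist": [0,0,0.98],"claw": 0},
    {"delta_pos": [-0.86,-0.67,0.2],"twist": [0,0,0.98],"claw": 0},
    {"delta_pos": [-0.93,-0.57,0.2],"twist": [0,0,0.98],"claw": 0},
    {"delta_pos": [-0.99,-0.45,0.2],"twist": [0,0,0.98],"claw": 0},
    {"delta_pos": [-1,-0.34,0.2],"twist": [0,0,0.98],"claw": 0},
    {"delta_pos": [-1,-0.2,0.2],"twist": [0,0,0.98],"claw": 0},
    {"delta_pos": [-1,-0.08,0.2],"twist": [0,0,0.98],"claw": 0},
    {"delta_pos": [-1,0.05,0.2],"twist": [0,0,0.98],"claw": 0},
  ],
)

```text
time: 4.1
ee_pos: [549.3, -82.2, 187.6]
tcp_rot: [1.812, 2.566, 0.0]
force: [-0.3, 0.4, -0.8]
finger_gap: 0.009
grasp_force: 0.0
```

```bash
python3 - <<'E'
from h import *
p,d=imaging.capture("wrist"); cv2.imwrite("pics/w0.png",p); np.save("w0_d.npy",d)
m=imaging.camera_model("wrist"); np.save("w0_m.npy",m,allow_pickle=True)
o=ctrl.get_obs(); print(o["time"],o["ee_pos"],o["tcp_rot"])
for t in ["pointer","tag","slide","bar_face"]:
    print(t,[(np.round(c2w("wrist",r["at"]),1),proj("wrist",c2w("wrist",r["at"])).round(),round(r["score"],2)) for r in spotter.search_frame("wrist",t)[:3]])
E
```

```text
4.15 [550.62172493 -84.27442462 187.22612246] [ 1.81803126e+00  2.56006047e+00 -2.42830313e-04]
pointer [(array([491.6, -62.8,  52.6]), array([267., 144.]), 0.83), (array([357.2,   0.4,  19.9]), array([150.,  22.]), 0.81), (array([ 507. , -242.4,    2.5]), array([242., 285.]), 0.53)]
tag [(array([508.9, -15.2,  27.6]), array([305.,  99.]), 0.65)]
slide [(array([583.6, -72.5,  52.3]), array([361., 190.]), 0.66)]
bar_face [(array([493.3, -57.3,  56.8]), array([271., 142.]), 0.75), (array([583. , -68.5,  50.6]), array([361., 186.]), 0.7)]
```

View pics/w0.png

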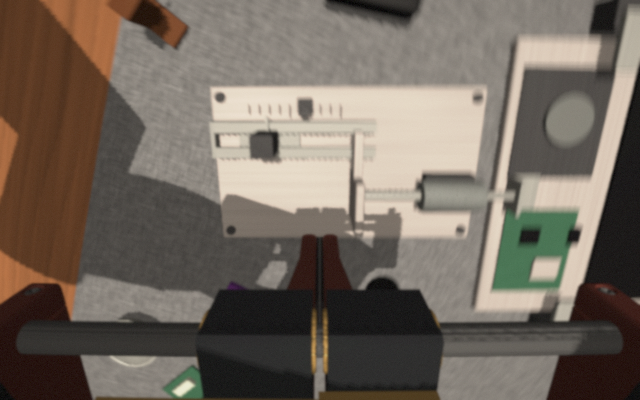

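The wrist view shows the dark pointer at (264,145) on the track, the tag at (305,104) beside it and the side bar at (357,150). I enlarge this for the measurement.

```bash
python3 - <<'E'
import cv2
a=cv2.imread("pics/w0.png")
cv2.imwrite("pics/w0c.png",cv2.resize(a[80:215,205:405],None,fx=4,fy=4,interpolation=2))
E
```

```text
(no output)
```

View pics/w0c.png

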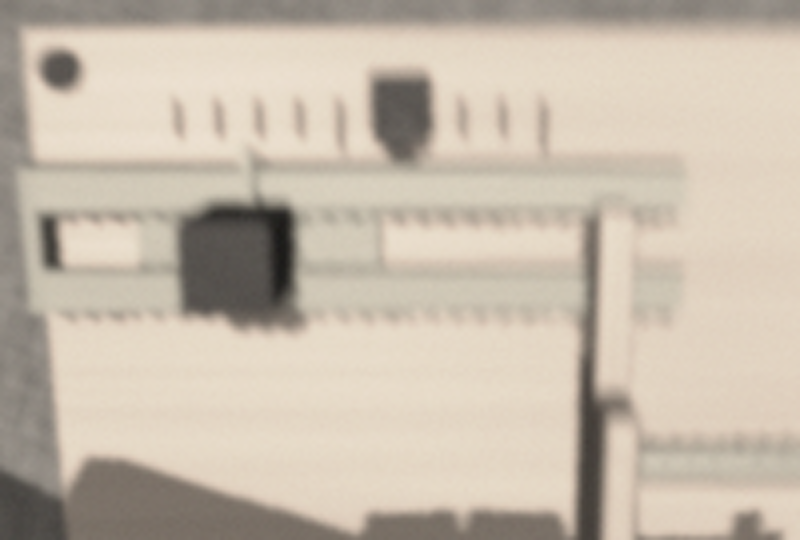

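```bash
python3 - <<'E'
from h import *
m0=np.load("w0_m.npy",allow_pickle=True).item(); imaging.camera_model=lambda n:m0
px=[(487,86),(470,237),(224.5,237),(210,87.5)]; P=[(100,105),(100,-55),(-172,-55),(-172,105)]
Q=[atz("wrist",u,v,8)[:2] for u,v in px]
th,A,t,res=fit(P,Q); print(th,t,res.round(1)); np.savez("rig.npz",A=A,t=t)
D=np.load("w0_d.npy")
for nm,u,v,z in [("ptrtop",227,266,66),("foot l",138,240,18),("foot r",380,240,18),("tag L",372,95,28),("tag R",432,95,28),("tagtip",403,158,28),("bar face z52",597,290,52),("bar back",632,290,52),("tab front",602,480,75),("tab back",638,480,75),("track end",25,238,24)]:
    a,b=205+u/4,80+v/4; w=atz("wrist",a,b,z); e=D[int(b),int(a)]; print(nm,w.round(1),(A.T@(w[:2]-t)).round(1),"depth z",atd("wrist",a,b,e)[2].round(1))
E
```

```text
0.34231430866195445 [616.87901656 -78.59346098] [[-2.  -1.2]
 [ 1.3 -0.1]
 [-0.1  1.6]
 [ 0.7 -0.3]]
ptrtop [490.3 -64.4  66. ] [-114.4   55.9] depth z 66.9
foot l [462.7 -75.4  18. ] [-144.2   54.8] depth z 16.2
foot r [518.8 -55.9  18. ] [-84.7  54.3] depth z 6.0
tag L [506.7 -23.3  28. ] [-85.2  89.1] depth z 27.6
tag R [519.7 -18.7  28. ] [-71.4  89. ] depth z 8.4
tagtip [518.  -34.4  28. ] [-78.3  74.8] depth z 15.8
bar face z52 [568.1 -45.3  52. ] [-34.8  47.7] depth z 52.0
bar back [575.5 -42.8  52. ] [-27.   47.6] depth z 24.4
tab front [580.2 -80.3  75. ] [-35.1  10.7] depth z 72.6
tab back [587.5 -77.7  75. ] [-27.4  10.7] depth z 73.4
track end [437.8 -82.6  24. ] [-170.    56.4] depth z 23.7
```

>>> jog_arm(
  moves=[
    {"delta_pos": [0.38,-0.9,0.6],"twist": [0,0,0.05],"claw": 0},
    {"delta_pos": [0.38,-0.9,0.6],"twist": [0,0,0],"claw": 0},
    {"delta_pos": [0.38,-0.9,0.6],"twist": [0,0,0],"claw": 0},
    {"delta_pos": [0.38,-0.9,0.6],"twist": [0,0,0],"claw": 0},
    {"delta_pos": [0,0,0.85],"twist": [0,0,0],"claw": 0},
    {"delta_pos": [0,0,0.85],"twist": [0,0,0],"claw": 0},
    {"delta_pos": [0,0,0.85],"twist": [0,0,0],"claw": 0},
    {"delta_pos": [0,0,0.85],"twist": [0,0,0],"claw": 0},
  ],
)

```text
time: 5.35
ee_pos: [451.2, -74.9, 42.5]
tcp_rot: [1.811, 2.566, 0.001]
force: [-0.0, 0.1, 0.5]
finger_gap: 0.002
grasp_force: 0.0
```

```bash
cat >> h.py <<'E'
def rig():
    z=np.load("rig.npz"); o=ctrl.get_obs(); p=np.array(o["ee_pos"])
    T=R.from_rotvec(o["tcp_rot"]).as_matrix(); th=np.arctan2(z["A"][1,0],z["A"][0,0])
    print(round(o["time"],2),(z["A"].T@(p[:2]-z["t"])).round(1),p[2].round(1),"yaw err",(np.arctan2(T[1,1],T[0,1])-th).round(4),"F rig",(z["A"].T@np.array(o["force"])[:2]).round(1),np.round(o["force"][2],1),o["finger_gap"],o["grasp_force"])
def rigpt(n,u,v,zz):
    z=np.load("rig.npz"); return (z["A"].T@(atz(n,u,v,zz)[:2]-z["t"])).round(1)
E
python3 -c "from h import *;rig()"
```

```text
5.35 [-154.8   59.1] 42.5 yaw err -0.0006 F rig [-0.   0.1] 0.5 0.0018978882151099458 0.0
```

>>> jog_arm(
  moves=[
    {"delta_pos": [-0.16,0.3,0],"twist": [0,0,0],"claw": 0},
    {"delta_pos": [0,0.3,0],"twist": [0,0,0],"claw": 0},
    {"delta_pos": [0,0.3,0],"twist": [0,0,0],"claw": 0},
    {"delta_pos": [0,0.3,0],"twist": [0,0,0],"claw": 0},
    {"delta_pos": [0,0.3,0],"twist": [0,0,0],"claw": 0},
    {"delta_pos": [0,0.3,0],"twist": [0,0,0],"claw": 0},
    {"delta_pos": [0,0.3,0],"twist": [0,0,0],"claw": 0},
    {"delta_pos": [0,0.3,0],"twist": [0,0,0],"claw": 0},
  ],
)

```text
time: 6.35
ee_pos: [509.6, -59.3, 42.6]
tcp_rot: [-1.815, -2.564, 0.0]
force: [0.2, 0.8, 0.5]
finger_gap: 0.005
grasp_force: 0.1
```

>>> jog_arm(
  moves=[
    {"delta_pos": [0,0.16,0],"twist": [0,0,0],"claw": 0},
    {"delta_pos": [0,0.16,0],"twist": [0,0,0],"claw": 0},
    {"delta_pos": [0,0.1,0],"twist": [0,0,0],"claw": 0},
    {"delta_pos": [0,0.1,0],"twist": [0,0,0],"claw": 0},
    {"delta_pos": [0,0.08,0],"twist": [0,0,0],"claw": 0},
    {"delta_pos": [0,0.08,0],"twist": [0,0,0],"claw": 0},
    {"delta_pos": [0,0.0,0],"twist": [0,0,0],"claw": 0},
    {"delta_pos": [0,0.0,0],"twist": [0,0,0],"claw": 0},
  ],
)

```text
time: 7.35
ee_pos: [525.2, -53.9, 42.7]
tcp_rot: [1.815, 2.564, -0.0]
force: [0.5, 1.5, -0.1]
finger_gap: 0.005
grasp_force: 0.0
```

```bash
python3 - <<'E'
from h import *
rig(); p,d=imaging.capture("wrist"); cv2.imwrite("pics/w1.png",p); np.save("w1_m.npy",imaging.camera_model("wrist"),allow_pickle=True)
E
```

```text
7.35 [-78.1  54.1] 42.7 yaw err -0.0032 F rig [1.  1.2] -0.1 0.005146354751134694 0.0
```

View pics/w1.png

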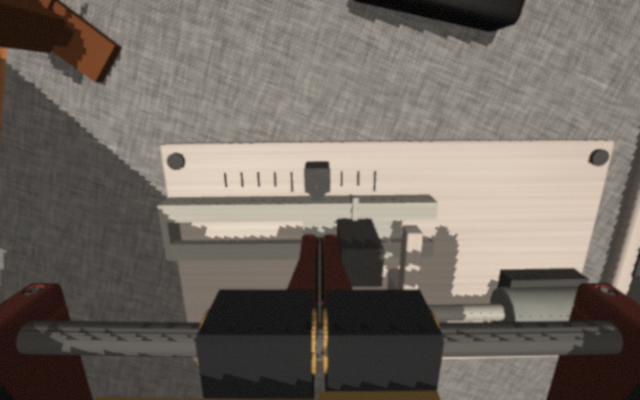

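The pointer, at (358,250), is now just right of the fingertips, and the side bar at (405,260) still shows a gap of roughly 15 mm. I creep on slowly.

>>> jog_arm(
  moves=[
    {"delta_pos": [0,0.08,0],"twist": [0,0,0],"claw": 0},
    {"delta_pos": [0,0.08,0],"twist": [0,0,0],"claw": 0},
    {"delta_pos": [0,0.08,0],"twist": [0,0,0],"claw": 0},
    {"delta_pos": [0,0.08,0],"twist": [0,0,0],"claw": 0},
    {"delta_pos": [0,0.06,0],"twist": [0,0,0],"claw": 0},
    {"delta_pos": [0,0.06,0],"twist": [0,0,0],"claw": 0},
    {"delta_pos": [0,0,0],"twist": [0,0,0],"claw": 0},
    {"delta_pos": [0,0,0],"twist": [0,0,0],"claw": 0},
  ],
)

```text
time: 8.4
ee_pos: [535.6, -50.2, 42.7]
tcp_rot: [-1.815, -2.565, 0.0]
force: [-0.2, 0.1, 0.5]
finger_gap: 0.007
grasp_force: 0.0
```

```bash
python3 - <<'E'
from h import *
rig(); p,d=imaging.capture("wrist"); cv2.imwrite("pics/w2.png",p); cv2.imwrite("pics/w2c.png",cv2.resize(p[130:310,260:460],None,fx=3,fy=3,interpolation=2)); np.save("w2_m.npy",imaging.camera_model("wrist"),allow_pickle=True)
E
```

```text
8.4 [-67.  54.] 42.7 yaw err -0.0031 F rig [-0.2  0.1] 0.5 0.007321968742997897 0.0
```

View pics/w2c.png

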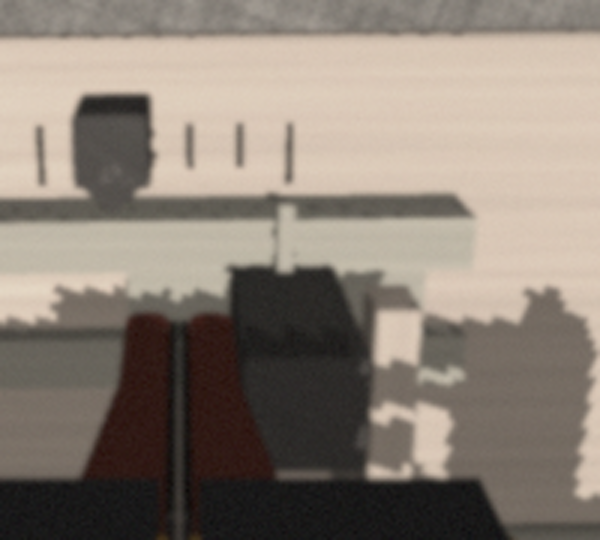

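```bash
python3 - <<'E'
from h import *
m0=np.load("w0_m.npy",allow_pickle=True).item();m2=np.load("w2_m.npy",allow_pickle=True).item()
imaging.camera_model=lambda n:m0
for z in (20,26,32): print("w0 needle",z,rigpt("wrist",205+252/4,80+175/4,z))
imaging.camera_model=lambda n:m2
for z in (20,26,32): print("w2 needle",z,rigpt("wrist",260+287/3,130+235/3,z))
print("tag",rigpt("wrist",260+112/3,130+200/3,20),"tag L/R",rigpt("wrist",260+74/3,130+140/3,28),rigpt("wrist",260+150/3,130+140/3,28))
print("bar L/R",rigpt("wrist",260+372/3,130+390/3,52),rigpt("wrist",260+420/3,130+390/3,52),"ptr top R",rigpt("wrist",260+370/3,130+420/3,66),"ptr top L",rigpt("wrist",260+243/3,130+358/3,66))
E
```

```text
w0 needle 20 [-115.    70.4]
w0 needle 26 [-114.1   71. ]
w0 needle 32 [-113.2   71.5]
w2 needle 20 [-47.7  72.4]
w2 needle 26 [-48.4  74.5]
w2 needle 32 [-49.1  76.6]
tag [-81.6  79.6] tag L/R [-87.6  93.5] [-73.9  93.4]
bar L/R [-36.2  55.8] [-28.   55.8] ptr top R [-39.2  58.2] ptr top L [-59.1  68.9]
```

>>> jog_arm(
  moves=[
    {"delta_pos": [0,0.03,0],"twist": [0,0,0],"claw": 0},
    {"delta_pos": [0,0.03,0],"twist": [0,0,0],"claw": 0},
    {"delta_pos": [0,0.03,0],"twist": [0,0,0],"claw": 0},
    {"delta_pos": [0,0.02,0],"twist": [0,0,0],"claw": 0},
    {"delta_pos": [0,0,0],"twist": [0,0,0],"claw": 0},
    {"delta_pos": [0,0,0],"twist": [0,0,0],"claw": 0},
    {"delta_pos": [0,0,0],"twist": [0,0,0],"claw": 0},
    {"delta_pos": [0,0,0],"twist": [0,0,0],"claw": 0},
  ],
)

```text
time: 9.45
ee_pos: [538.2, -49.3, 42.7]
tcp_rot: [-1.815, -2.565, 0.0]
force: [-0.3, -0.2, 0.4]
finger_gap: 0.002
grasp_force: 0.0
```

```bash
python3 -c "from h import *;rig()"
```

```text
9.45 [-64.3  54. ] 42.7 yaw err -0.0031 F rig [-0.3 -0.1] 0.4 0.002291240467078831 0.0
```

>>> jog_arm(
  moves=[
    {"delta_pos": [0,0.02,0],"twist": [0,0,0],"claw": 0},
    {"delta_pos": [0,0.02,0],"twist": [0,0,0],"claw": 0},
    {"delta_pos": [0,0.02,0],"twist": [0,0,0],"claw": 0},
    {"delta_pos": [0,0,0],"twist": [0,0,0],"claw": 0},
    {"delta_pos": [0,0,0],"twist": [0,0,0],"claw": 0},
    {"delta_pos": [0,0,0],"twist": [0,0,0],"claw": 0},
    {"delta_pos": [0,0,0],"twist": [0,0,0],"claw": 0},
    {"delta_pos": [0,0,0],"twist": [0,0,0],"claw": 0},
  ],
)

```text
time: 10.45
ee_pos: [538.6, -48.9, 42.5]
tcp_rot: [-1.814, -2.563, 0.002]
force: [-4.3, -1.8, 3.0]
finger_gap: 0.004
grasp_force: 2.6
```

```bash
python3 - <<'E'
from h import *
rig(); p,d=imaging.capture("wrist"); cv2.imwrite("pics/w3c.png",cv2.resize(p[170:310,300:460],None,fx=4,fy=4,interpolation=2)); np.save("w3_m.npy",imaging.camera_model("wrist"),allow_pickle=True)
E
```

```text
10.45 [-63.7  54.3] 42.5 yaw err -0.003 F rig [-4.6 -0.2] 3.0 0.003627197791355437 2.5619912892580032
```

View pics/w3c.png

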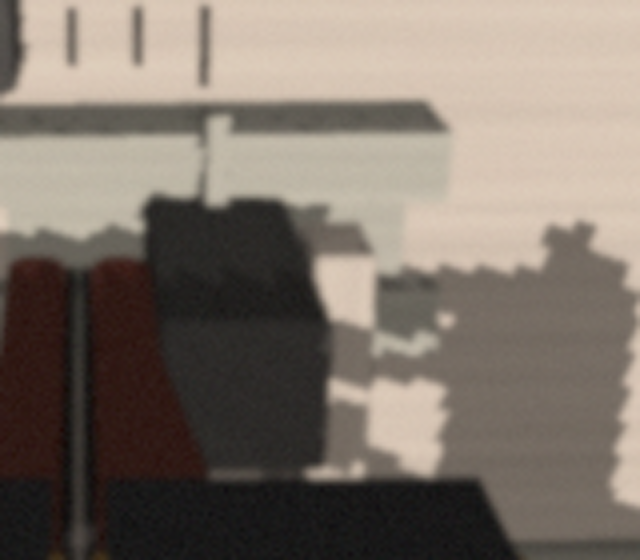

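Step 1 is met: -4.6 N against the stop, with the pointer touching the bar in the picture. I back off and move over the tab.

>>> jog_arm(
  moves=[
    {"delta_pos": [0,-0.28,0],"twist": [0,0,0],"claw": 0},
    {"delta_pos": [0,0,-0.4],"twist": [0,0,0],"claw": 0},
    {"delta_pos": [0,0,-0.9],"twist": [0,0,0],"claw": 0},
    {"delta_pos": [0,0,-0.9],"twist": [0,0,0],"claw": 0},
    {"delta_pos": [0,0,-0.8],"twist": [0,0,0],"claw": 0},
    {"delta_pos": [-0.72,0.51,0],"twist": [0,0,0],"claw": 0.5},
    {"delta_pos": [-0.72,0.51,0],"twist": [0,0,0],"claw": 0.5},
    {"delta_pos": [-0.72,0.51,0],"twist": [0,0,0],"claw": 0.5},
  ],
)

```text
time: 11.5
ee_pos: [588.3, -89.7, 118.8]
tcp_rot: [1.814, 2.563, 0.002]
force: [0.2, -0.3, 0.2]
finger_gap: 0.307
grasp_force: 0.0
```

>>> jog_arm(
  moves=[
    {"delta_pos": [0,0,0],"twist": [0,0,0],"claw": 0.5},
    {"delta_pos": [0,0,0],"twist": [0,0,0],"claw": 0.5},
    {"delta_pos": [0,0,0],"twist": [0,0,0],"claw": 0.5},
    {"delta_pos": [0,0,0],"twist": [0,0,0],"claw": 0.5},
    {"delta_pos": [0,0,0],"twist": [0,0,0],"claw": 0.5},
    {"delta_pos": [0,0,0],"twist": [0,0,0],"claw": 0.5},
    {"delta_pos": [0,0,0],"twist": [0,0,0],"claw": 0.5},
    {"delta_pos": [0,0,0],"twist": [0,0,0],"claw": 0.5},
  ],
)

```text
time: 12.5
ee_pos: [587.0, -89.3, 117.6]
tcp_rot: [-1.815, -2.564, 0.0]
force: [-0.5, -0.4, -0.8]
finger_gap: 0.5
grasp_force: 0.0
```

```bash
python3 - <<'E'
from h import *
rig(); p,d=imaging.capture("wrist"); cv2.imwrite("pics/w4.png",p); np.save("w4_m.npy",imaging.camera_model("wrist"),allow_pickle=True)
E
```

```text
12.5 [-31.7  -0.1] 117.6 yaw err -0.0031 F rig [-0.6 -0.2] -0.8 0.49965707271426246 0.0
```

View pics/w4.png

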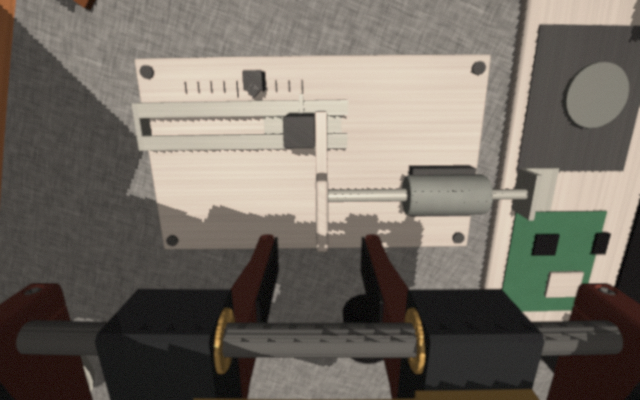

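The pointer, at (299,131), rests against the side bar at (321,131), and the tab at column 322 is centred between the fingers. I descend and close.

>>> jog_arm(
  moves=[
    {"delta_pos": [0,0.02,0.75],"twist": [0,0,0],"claw": 0.5},
    {"delta_pos": [0,0,0.75],"twist": [0,0,0],"claw": 0.5},
    {"delta_pos": [0,0,0.75],"twist": [0,0,0],"claw": 0.5},
    {"delta_pos": [0,0,0.7],"twist": [0,0,0],"claw": 0.5},
    {"delta_pos": [0,0,0],"twist": [0,0,0],"claw": 0.5},
    {"delta_pos": [0,0,0],"twist": [0,0,0],"claw": 0.25},
    {"delta_pos": [0,0,0],"twist": [0,0,0],"claw": 0.2},
    {"delta_pos": [0,0,0],"twist": [0,0,0],"claw": 0.2},
  ],
)

```text
time: 13.55
ee_pos: [588.0, -89.2, 44.6]
tcp_rot: [1.814, 2.564, 0.001]
force: [-0.1, -0.1, 0.3]
finger_gap: 0.216
grasp_force: 0.0
```

```bash
python3 -c "from h import *;rig()"
```

```text
13.55 [-30.8  -0.3] 44.6 yaw err -0.0031 F rig [-0.2 -0.1] 0.3 0.21649487249115762 0.0
```

>>> jog_arm(
  moves=[
    {"delta_pos": [0,0,0],"twist": [0,0,0],"claw": 0.12},
    {"delta_pos": [0,0,0],"twist": [0,0,0],"claw": 0.1},
    {"delta_pos": [0,0,0],"twist": [0,0,0],"claw": 0.08},
    {"delta_pos": [0,0,0],"twist": [0,0,0],"claw": 0.05},
    {"delta_pos": [0,0,0],"twist": [0,0,0],"claw": 0.0},
    {"delta_pos": [0,0,0],"twist": [0,0,0],"claw": 0},
    {"delta_pos": [0,0,0],"twist": [0,0,0],"claw": 0},
    {"delta_pos": [0,0,0],"twist": [0,0,0],"claw": 0},
  ],
)

```text
time: 14.55
ee_pos: [587.9, -89.2, 44.2]
tcp_rot: [1.814, 2.564, 0.001]
force: [3.0, 2.6, 4.9]
finger_gap: 0.089
grasp_force: 30.0
```

```bash
python3 -c "from h import *;rig()"
```

```text
14.55 [-30.9  -0.2] 44.2 yaw err -0.0031 F rig [3.7 1.5] 4.9 0.08924323866202208 30.006110072135925
```

>>> jog_arm(
  moves=[
    {"delta_pos": [0,-0.06,0],"twist": [0,0,0],"claw": 0},
    {"delta_pos": [0,-0.12,0],"twist": [0,0,0],"claw": 0},
    {"delta_pos": [0,-0.14,0],"twist": [0,0,0],"claw": 0},
    {"delta_pos": [0,-0.14,0],"twist": [0,0,0],"claw": 0},
    {"delta_pos": [0,-0.14,0],"twist": [0,0,0],"claw": 0},
    {"delta_pos": [0,-0.14,0],"twist": [0,0,0],"claw": 0},
    {"delta_pos": [0,-0.14,0],"twist": [0,0,0],"claw": 0},
    {"delta_pos": [0,-0.12,0],"twist": [0,0,0],"claw": 0},
  ],
)

```text
time: 15.55
ee_pos: [564.7, -97.6, 44.2]
tcp_rot: [1.814, 2.563, 0.001]
force: [5.6, 2.7, 3.7]
finger_gap: 0.089
grasp_force: 30.0
```

>>> jog_arm(
  moves=[
    {"delta_pos": [0,-0.08,0],"twist": [0,0,0],"claw": 0},
    {"delta_pos": [0,-0.06,0],"twist": [0,0,0],"claw": 0},
    {"delta_pos": [0,-0.04,0],"twist": [0,0,0],"claw": 0},
    {"delta_pos": [0,0,0],"twist": [0,0,0],"claw": 0},
    {"delta_pos": [0,0,0],"twist": [0,0,0],"claw": 0},
    {"delta_pos": [0,0,0],"twist": [0,0,0],"claw": 0},
    {"delta_pos": [0,0,0],"twist": [0,0,0],"claw": 0},
    {"delta_pos": [0,0,0],"twist": [0,0,0],"claw": 0},
  ],
)

```text
time: 16.55
ee_pos: [560.5, -99.1, 44.2]
tcp_rot: [1.814, 2.563, 0.001]
force: [5.2, 3.0, 4.2]
finger_gap: 0.089
grasp_force: 30.0
```

```bash
python3 - <<'E'
from h import *
rig(); p,d=imaging.capture("wrist"); cv2.imwrite("pics/w5.png",p); cv2.imwrite("pics/w5c.png",cv2.resize(p[100:235,230:380],None,fx=4,fy=4,interpolation=2)); np.save("w5_m.npy",imaging.camera_model("wrist"),allow_pickle=True)
E
```

```text
16.55 [-60.   -0.4] 44.2 yaw err -0.0032 F rig [5.9 1.1] 4.2 0.08907912960068977 30.00586062669754
```

View pics/w5c.png

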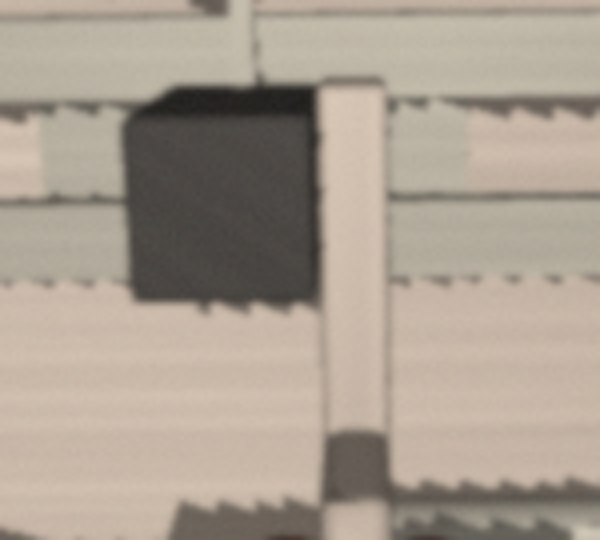

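The pointer is held against the bar, but the crop cuts off the tag. I measure the tag and needle columns numerically.

```bash
cat >> h.py <<'E'
def measure(p):
    g=cv2.cvtColor(p,cv2.COLOR_BGR2GRAY)
    for a,b in [(40,130),(120,180)]:
        n,l,s,c=cv2.connectedComponentsWithStats((g[a:b,220:380]<95).astype(np.uint8))
        for i in range(1,n):
            if s[i][4]>60: print("dark blob x,y,w,h,area",s[i]+[220,a,0,0,0],c[i].round(1)+[220,a])
    return g
E
python3 - <<'E'
from h import *
p=cv2.imread("pics/w5.png"); g=measure(p)
for r in (85,90,95,98,100,102,104,106,108,112,116): print(r,g[r,262:302])
E
```

```text
dark blob x,y,w,h,area [267  61  30  40 938] [281.6  77.3]
dark blob x,y,w,h,area [262 121  47   9 352] [287.7 125.5]
dark blob x,y,w,h,area [ 261  121   49   55 2500] [285.8 148.3]
85 [184 184 181 177 162 120  85  76  76  75  74  74  76  79  78  76  74  76
  83  88  95  93  92  90  89  83  82  76  79  78  74  65  52  48  78 118
 150 172 178 179]
90 [188 187 188 187 189 183 176 170 162 146 111  85  81  77  78  78  78  77
  78  78  77  78  77  76  76  74  71  72  73  66  52  60  77  92 104 131
 161 179 185 189]
95 [188 189 189 188 188 188 188 186 178 160 139 126 119 106  99  90  83  79
  79  78  78  78  75  89 113 145 163 168 168 164 148 120 106 119 151 174
 184 188 185 185]
98 [187 187 185 185 186 186 186 186 185 186 186 184 184 180 170 149 117  95
  84  81  77  78  92 105 130 164 183 189 189 185 164 129 118 142 169 182
 184 182 183 183]
100 [182 181 183 180 183 180 181 180 181 181 181 180 180 179 164 137 112 100
  98  95  92  95  97 102 124 156 180 188 189 186 175 159 157 167 176 181
 181 181 181 179]
102 [171 173 169 171 169 169 170 170 170 169 169 169 168 168 165 158 150 143
 131 
[... 225 characters left out ...]
67 167 167
 167 168 165 165]
106 [180 183 180 181 179 181 182 181 182 184 182 183 182 184 184 184 184 184
 183 183 184 183 183 185 184 187 188 188 190 184 172 166 174 185 185 185
 186 185 185 187]
108 [180 183 183 182 182 182 181 182 182 182 183 183 182 183 183 182 185 183
 183 184 184 184 183 186 183 184 188 188 187 184 173 164 174 181 184 185
 182 183 183 182]
112 [183 185 185 185 185 184 185 186 187 184 186 184 184 184 186 185 184 186
 186 186 185 186 187 186 186 185 188 186 186 184 171 150 152 172 185 186
 185 187 186 186]
116 [182 182 182 181 182 181 181 181 180 182 181 181 180 183 182 181 183 183
 182 182 182 182 182 182 182 184 185 185 184 184 178 168 165 173 181 181
 181 183 181 183]
```

```bash
python3 - <<'E'
from h import *
m=np.load("w5_m.npy",allow_pickle=True).item(); imaging.camera_model=lambda n:m
print("tag L/R@85",rigpt("wrist",267.3,80,28),rigpt("wrist",296.5,80,28),"tip",rigpt("wrist",282,102,28))
print("needle",[rigpt("wrist",289,110,z) for z in (24,28,32)])
print("ptr top L/R",rigpt("wrist",230+130/4,100+200/4,66),rigpt("wrist",230+310/4,100+200/4,66))
print("bar L/R",rigpt("wrist",230+322/4,100+300/4,52),rigpt("wrist",230+386/4,100+300/4,52))
p=cv2.imread("pics/w5.png");cv2.imwrite("pics/w5d.png",cv2.resize(p[50:150,240:340],None,fx=6,fy=6,interpolation=2))
E
```

```text
tag L/R@85 [-87.7  88.7] [-73.1  88.7] tip [-80.7  78. ]
needle [array([-77.6,  73.8]), array([-77.2,  74. ]), array([-76.9,  74.2])]
ptr top L/R [-85.6  59.8] [-66.7  59.7]
bar L/R [-65.9  45.4] [-58.4  45.4]
```

View pics/w5d.png

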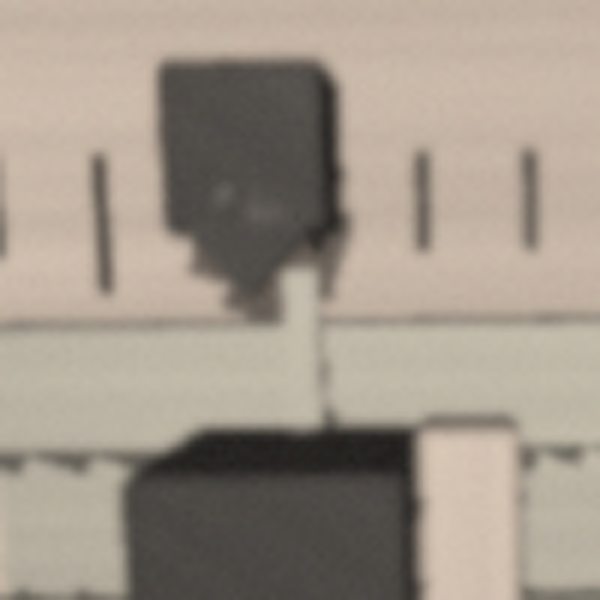

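The needle centre is at column 290 and the tag point at 280.5, so about 4.3 mm remain. I draw that and hold.

>>> jog_arm(
  moves=[
    {"delta_pos": [0,-0.05,0],"twist": [0,0,0],"claw": 0},
    {"delta_pos": [0,-0.05,0],"twist": [0,0,0],"claw": 0},
    {"delta_pos": [0,-0.04,0],"twist": [0,0,0],"claw": 0},
    {"delta_pos": [0,-0.03,0],"twist": [0,0,0],"claw": 0},
    {"delta_pos": [0,0,0],"twist": [0,0,0],"claw": 0},
    {"delta_pos": [0,0,0],"twist": [0,0,0],"claw": 0},
    {"delta_pos": [0,0,0],"twist": [0,0,0],"claw": 0},
    {"delta_pos": [0,0,0],"twist": [0,0,0],"claw": 0},
  ],
)

```text
time: 17.6
ee_pos: [556.7, -100.5, 44.2]
tcp_rot: [1.814, 2.563, 0.002]
force: [5.3, 2.4, 3.3]
finger_gap: 0.091
grasp_force: 30.0
```

```bash
python3 - <<'E'
from h import *
rig(); p,d=imaging.capture("wrist"); cv2.imwrite("pics/w6.png",p); np.save("w6_m.npy",imaging.camera_model("wrist"),allow_pickle=True); g=measure(p)
for r in (65,75,98,102,106,108,110,112,116): print(r,g[r,270:306])
E
```

```text
17.6 [-64.   -0.5] 44.2 yaw err -0.0032 F rig [5.8 0.5] 3.3 0.09121571877943778 30.006015300750732
dark blob x,y,w,h,area [275  61  30  34 876] [289.4  76.5]
dark blob x,y,w,h,area [262 121  47   9 347] [288.1 125.5]
dark blob x,y,w,h,area [ 261  121   49   55 2496] [285.9 148.4]
65 [191 192 187 167 126  86  77  77  77  77  79  79  80  79  80  79  78  78
  78  80  80  80  82  81  83  82  84  83  82  80  74  61  69 116 162 183]
75 [189 187 187 181 158 113  82  78  78  76  78  77  79  79  79  79  78  77
  78  78  79  75  75  77  77  78  79  79  78  80  76  62  62  96 144 173]
98 [189 188 188 187 189 188 186 189 188 186 187 185 182 172 150 128 133 164
 183 191 191 185 164 128 103  98  98 101 109 121 119 120 141 170 182 184]
102 [170 170 171 172 172 171 173 171 169 170 172 174 172 169 163 159 157 171
 184 190 189 184 167 133 107  97 106 129 152 166 169 168 168 167 167 168]
106 [183 182 184 183 182 183 183 184 185 185 184 182 185 186 185 185 186 187
 188 190 188 185 171 158 163 175 181 185 186 188 185 187 186 188 187 187]
108 [184 184 184 182 182 184 183 185 183 183 184 185 185 184 184 183 185 186
 186 189 189 185 170 144 127 143 171 182 184 184 182 184 186 184 186 184]
110 [184 184 185 184 184 185 184 184 183 183 184 184 184 184 185 181 173 171
 181 187 188 185 171 149 140 163 179 184 184 184 183 183 185 183 184 183]
112 [187 187 186 187 188 187 187 186 186 187 189 187 186 188 187 181 174 169
 179 186 187 182 172 156 154 173 185 188 187 186 186 187 187 187 186 186]
116 [181 183 181 183 184 185 184 182 181 182 182 184 183 184 183 183 184 182
 186 186 187 187 183 174 168 175 184 183 183 183 182 185 184 181 184 183]
```

Aligned within about 1 mm (needle column 289.5, tag 288). I hold, then return slowly.

>>> jog_arm(
  moves=[
    {"delta_pos": [0,0,0],"twist": [0,0,0],"claw": 0},
    {"delta_pos": [0,0,0],"twist": [0,0,0],"claw": 0},
    {"delta_pos": [0,0,0],"twist": [0,0,0],"claw": 0},
    {"delta_pos": [0,0,0],"twist": [0,0,0],"claw": 0},
    {"delta_pos": [0,0,0],"twist": [0,0,0],"claw": 0},
    {"delta_pos": [0,0,0],"twist": [0,0,0],"claw": 0},
    {"delta_pos": [0,0,0],"twist": [0,0,0],"claw": 0},
    {"delta_pos": [0,0,0],"twist": [0,0,0],"claw": 0},
  ],
)

```text
time: 18.65
ee_pos: [556.7, -100.5, 44.2]
tcp_rot: [1.814, 2.563, 0.002]
force: [6.0, 2.4, 3.3]
finger_gap: 0.089
grasp_force: 30.0
```

>>> jog_arm(
  moves=[
    {"delta_pos": [0,0.04,0],"twist": [0,0,0],"claw": 0},
    {"delta_pos": [0,0.08,0],"twist": [0,0,0],"claw": 0},
    {"delta_pos": [0,0.14,0],"twist": [0,0,0],"claw": 0},
    {"delta_pos": [0,0.14,0],"twist": [0,0,0],"claw": 0},
    {"delta_pos": [0,0.14,0],"twist": [0,0,0],"claw": 0},
    {"delta_pos": [0,0.14,0],"twist": [0,0,0],"claw": 0},
    {"delta_pos": [0,0.14,0],"twist": [0,0,0],"claw": 0},
    {"delta_pos": [0,0.14,0],"twist": [0,0,0],"claw": 0},
  ],
)

```text
time: 19.65
ee_pos: [578.6, -92.5, 44.2]
tcp_rot: [1.814, 2.564, 0.0]
force: [3.1, 2.4, 5.9]
finger_gap: 0.088
grasp_force: 30.0
```

>>> jog_arm(
  moves=[
    {"delta_pos": [0,0.12,0],"twist": [0,0,0],"claw": 0},
    {"delta_pos": [0,0.1,0],"twist": [0,0,0],"claw": 0},
    {"delta_pos": [0,0.08,0],"twist": [0,0,0],"claw": 0},
    {"delta_pos": [0,0.04,0],"twist": [0,0,0],"claw": 0},
    {"delta_pos": [0,0.03,0],"twist": [0,0,0],"claw": 0},
    {"delta_pos": [0,0,0],"twist": [0,0,0],"claw": 0},
    {"delta_pos": [0,0,0],"twist": [0,0,0],"claw": 0},
    {"delta_pos": [0,0,0],"twist": [0,0,0],"claw": 0},
  ],
)

```text
time: 20.65
ee_pos: [587.1, -89.4, 44.2]
tcp_rot: [1.814, 2.564, 0.0]
force: [1.7, 2.5, 8.0]
finger_gap: 0.088
grasp_force: 30.0
```

```bash
python3 -c "from h import *;rig()"
```

```text
20.65 [-31.7  -0.2] 44.2 yaw err -0.0031 F rig [2.5 1.7] 8.0 0.0878815008283531 30.006632208824158
```

>>> jog_arm(
  moves=[
    {"delta_pos": [0,0.03,0],"twist": [0,0,0],"claw": 0},
    {"delta_pos": [0,0.03,0],"twist": [0,0,0],"claw": 0},
    {"delta_pos": [0,0.02,0],"twist": [0,0,0],"claw": 0},
    {"delta_pos": [0,0,0],"twist": [0,0,0],"claw": 0},
    {"delta_pos": [0,0,0],"twist": [0,0,0],"claw": 0},
    {"delta_pos": [0,0,0],"twist": [0,0,0],"claw": 0},
    {"delta_pos": [0,0,0],"twist": [0,0,0],"claw": 0},
    {"delta_pos": [0,0,0],"twist": [0,0,0],"claw": 0},
  ],
)

```text
time: 21.65
ee_pos: [588.6, -88.9, 44.2]
tcp_rot: [-1.814, -2.564, 0.001]
force: [0.6, 1.1, 7.5]
finger_gap: 0.087
grasp_force: 30.0
```

```bash
python3 -c "from h import *;rig()"
```

```text
21.65 [-30.1  -0.2] 44.2 yaw err -0.0031 F rig [0.9 0.8] 7.5 0.08653888389857932 30.008707344532013
```

>>> jog_arm(
  moves=[
    {"delta_pos": [0,0.02,0],"twist": [0,0,0],"claw": 0},
    {"delta_pos": [0,0.02,0],"twist": [0,0,0],"claw": 0},
    {"delta_pos": [0,0,0],"twist": [0,0,0],"claw": 0},
    {"delta_pos": [0,0,0],"twist": [0,0,0],"claw": 0},
    {"delta_pos": [0,0,0],"twist": [0,0,0],"claw": 0},
    {"delta_pos": [0,0,0],"twist": [0,0,0],"claw": 0},
    {"delta_pos": [0,0,0],"twist": [0,0,0],"claw": 0},
    {"delta_pos": [0,0,0],"twist": [0,0,0],"claw": 0},
  ],
)

```text
time: 22.65
ee_pos: [588.6, -88.8, 44.2]
tcp_rot: [-1.814, -2.563, 0.002]
force: [-2.4, -0.3, 10.2]
finger_gap: 0.089
grasp_force: 30.0
```

```bash
python3 -c "from h import *;rig()"
```

```text
22.65 [-30.   -0.2] 44.2 yaw err -0.003 F rig [-2.3  0.5] 10.2 0.08872324932436884 30.01637578010559
```

The tab is firmly against its stop. I open gently, then lift.

>>> jog_arm(
  moves=[
    {"delta_pos": [0,0,0],"twist": [0,0,0],"claw": 0.15},
    {"delta_pos": [0,0,0],"twist": [0,0,0],"claw": 0.25},
    {"delta_pos": [0,0,0],"twist": [0,0,0],"claw": 0.4},
    {"delta_pos": [0,0,0],"twist": [0,0,0],"claw": 0.4},
    {"delta_pos": [0,0,0],"twist": [0,0,0],"claw": 0.4},
    {"delta_pos": [0,0,-0.3],"twist": [0,0,0],"claw": 0.4},
    {"delta_pos": [0,0,-0.6],"twist": [0,0,0],"claw": 0.4},
    {"delta_pos": [0,0,-0.9],"twist": [0,0,0],"claw": 0.4},
  ],
)

```text
time: 23.65
ee_pos: [589.7, -88.3, 89.9]
tcp_rot: [-1.814, -2.564, 0.0]
force: [0.1, -0.4, -0.1]
finger_gap: 0.4
grasp_force: 0.0
```

>>> jog_arm(
  moves=[
    {"delta_pos": [0,0,-0.9],"twist": [0,0,0],"claw": 0.4},
    {"delta_pos": [0,0,-0.9],"twist": [0,0,0],"claw": 0.4},
    {"delta_pos": [0,0,-0.6],"twist": [0,0,0],"claw": 0.4},
    {"delta_pos": [0,0,0],"twist": [0,0,0],"claw": 0.4},
    {"delta_pos": [0,0,0],"twist": [0,0,0],"claw": 0.4},
    {"delta_pos": [0,0,0],"twist": [0,0,0],"claw": 0.4},
    {"delta_pos": [0,0,0],"twist": [0,0,0],"claw": 0.4},
    {"delta_pos": [0,0,0],"twist": [0,0,0],"claw": 0.4},
  ],
)

```text
time: 24.65
ee_pos: [589.7, -88.3, 148.5]
tcp_rot: [-1.814, -2.564, 0.001]
force: [0.2, 0.8, -0.3]
finger_gap: 0.402
grasp_force: 0.0
```

```bash
python3 - <<'E'
from h import *
rig(); p,d=imaging.capture("wrist"); cv2.imwrite("pics/w7.png",p)
g=cv2.cvtColor(p,cv2.COLOR_BGR2GRAY)
n,l,s,c=cv2.connectedComponentsWithStats((g[40:200,150:420]<95).astype(np.uint8))
for i in range(1,n):
    if s[i][4]>80:
        x,y=c[i]+[150,40]; print(s[i]+[150,40,0,0,0],"rig z28",rigpt("wrist",x,y,28),"L/R z28",rigpt("wrist",s[i][0]+150,y,28),rigpt("wrist",s[i][0]+150+s[i][2],y,28),"L/R z66",rigpt("wrist",s[i][0]+150,y,66),rigpt("wrist",s[i][0]+150+s[i][2],y,66))
for t in ("bar_face","slide","pointer"):
  for r in spotter.search_frame("wrist",t)[:2]: print(t,proj("wrist",c2w("wrist",r["at"])).round(),rigpt("wrist",*proj("wrist",c2w("wrist",r["at"])),52),r["score"])
E
```

```text
24.65 [-28.9   0. ] 148.5 yaw err -0.0031 F rig [0.5 0.7] -0.3 0.4021045199318484 0.0
[249  74  19  20 265] rig z28 [-79.   90.3] L/R z28 [-86.6  90.4] [-71.4  90.3] L/R z66 [-79.1  89.5] [-65.9  89.4]
[237 111  36  31 964] rig z28 [-84.2  55.9] L/R z28 [-98.8  56. ] [-68.9  55.9] L/R z66 [-89.6  59.8] [-63.7  59.6]
[156 116   8  15  99] rig z28 [-163.2   59.3] L/R z28 [-166.1   59.3] [-159.4   59.3] L/R z66 [-147.9   62.6] [-142.1   62.6]
[397 159  23   9 199] rig z28 [45.6 24.5] L/R z28 [35.8 24.6] [55.6 24.5] L/R z66 [26.9 32.5] [44.  32.5]
[391 168   7  32 141] rig z28 [34.7  5.9] L/R z28 [31.8  5.9] [37.9  5.9] L/R z66 [23.4 16.4] [28.7 16.4]
[150 189  20  11 171] rig z28 [-173.3   -3.4] L/R z28 [-180.7   -3.4] [-162.8   -3.4] L/R z66 [-160.5    8.3] [-145.     8.3]
bar_face [324. 176.] [-26.9  19. ] 0.57
slide [329. 174.] [-23.2  21.2] 0.6
pointer [264. 128.] [-72.5  56.8] 0.93
pointer [107.   7.] [-178.   141.3] 0.72
```

```bash
python3 -c "from h import *;print(ctrl.close_job())"
```

```text
the job is handed in; nothing more can be done
None
```

The job is handed in (no verdict came back): I pushed the pointer against the side bar, drew the tab to the tag and held it over a second, then eased it home onto its stop; the pointer measured within about 1 mm of the tag.

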